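# Dual-key start of the tile stamping press

## Robot

A 6-joint arm with a two-finger parallel gripper is mounted at the origin on the work surface. World frame = base frame: x ahead of the robot, y to its left, z up, the work surface at z = 0. Lengths are in mm, angles in rad, forces in N, time in s.
With the tool pointing down it reaches from about 300 to 775 mm from the base axis. Payload 14.6 kg.
Tool frame: the origin (TCP) lies on the centre line of the jaws, within the pads' length; the fingertips stand 19 mm ahead of it and the grasp point (between the pads) is the TCP (bot.tip_reach is the distance from the TCP to the fingertips, in mm); y points along the fingers, x is the direction in which the jaws open and shut, and the axes are right-handed (so a half turn about y gives the same grasp; the last joint's range is limited). The gripper opens to 85 mm and grips with 20 to 120 N. Pads are 22 mm wide; open, the fingers measure 114 mm over their backs; the gripper's body (76 mm by 85 mm) begins 54 mm behind the grasp point. The pads swing forward as they close: fully open they stand 13 mm farther back than shut.
Start: joints at [1.139, 0.3, 1.521, -0, 1.321, -0.067], TCP at [196.216, 513.798, 250.281] pointing down, gripper open.
Joint ranges: [-3.03, 3.03], [-0.79, 2.21], [0.23, 2.52], [-1.04, 4.18], [0, 3.07], [-2.55, 2.55]. Speed limits (rad/s): [2.22, 2.22, 2.57, 3.14, 3.14, 3.14].

## Interface

Orientations are given as a unit quaternion [w, x, y, z].
In Python, from rig import bot gives the robot as it stands. Calls block until the motion is done:
- bot.move_to(position, orientation): joint-space move of the TCP to a pose.
- bot.servo_line(position, attitude=None, speed=150, until_force=None): straight line of the TCP; attitude=None keeps the orientation; speed is the mean speed in mm/s. With until_force (N) it stops when the force on the tool has changed by that much, and returns True; else False.
- bot.move_joints(angles): joint-space move.
- bot.move_gripper(opening, grip_force=None): finger opening in mm; grip_force is the grip in N (None keeps the last); returns when the fingers have stopped.
- bot.dwell(seconds).
- bot.ik(position, orientation): joint angles nearest the present ones, or None.
- bot.read_state(): the state.
- bot.read_camera(name): name is "scene" or "top" or "wrist"; returns a dict with "image" (400x640x3 uint8, blue, green, red), "depth" (400x640 float32, mm along the optical axis (not along the pixel's ray), 0 where there is no reading), "fovy" (degrees; the focal length in pixels is half the picture's height over the tangent of half this angle, whatever the lens; pixels are square), "cx", "cy" (the principal point, pixels), "eye" and "attitude" of the camera in the world; the wrist camera has in their place "mount" (4x4, takes a point from camera to tool coordinates, whose origin is the TCP and whose axes are the tool frame's). Camera axes: x right, y down, z forward; pixel columns grow to the right and rows downward; lengths in mm; the calibration is good to about 2 mm. The wrist camera is an equidistant fisheye: a pixel r from the principal point sees the ray r / f radians off the axis. A picture is of the moment at which its call begins: read the wrist's pose just before it.
A pose or a line that the arm cannot do raises bot.MotionError and nothing moves.
- bot.finish_job(): hands the job in, once; it reports no verdict.
The state is a dict: "clock": time; "joint_positions": joint angles; "qvel": joint speeds; "effort": joint torques, N m; "ee_pos": TCP position; "tool_rot": TCP orientation; "ft_force": force on the tool from outside, world axes, zero at the start; "moment": the same for the moment, N m; "grip_width": finger opening in mm.
Only numpy, scipy, OpenCV 4.12 (cv2) and the standard library are available. Lean on these libraries where they do the work, as an engineer would, in place of code of your own. Each camera call takes 0.05 s, during which the arm holds its last target.

## Task

Push the press's tile carriage along its rails until it is fully home against the stop under the press head. Then, with one fingertip on each, press the two start keys together and hold both fully down for three seconds before letting both spring back up. Pick nothing up, do not press the stop button, and leave the loose things where they stand.

Things in the scene. Friction and masses are not known exactly. Their poses are not given: they have to be found in the camera images.
- press: Grey tile stamping press fixed to the table, base 160 x 420 x 25 mm (its x, y, z). Origin: centre of the base's underside. Its y axis runs along the rails towards the press head. The head is a 160 x 150 mm portal, 125 mm high above the table (137 mm with the cap on it), from y = +55 to +205 mm. Two rails, 37 mm high, run 61 to 73 mm either side of its middle.
- carriage (a joint): Travel of the carriage along the press's +y, in m: 0 = fully home against the stop, negative = pulled out, down to -0.12. It slides with about 3 N friction plus light damping, has no spring and stays where it is left; about 0.9 kg.
- carriage_face (a point): Centre of the flat outer end face of the carriage, the face to push on; it looks along the press's -y and moves with the carriage, on the line y through the press's origin. It is the end of a solid steel block 110 mm wide (press x), 95 mm long (y), from 39 to 85 mm above the table; the point is 62 mm above the table. At home the face lies at y = -75 mm in the press's frame.
- key_box: Grey enclosure fixed to the table, 90 x 150 x 50 mm (its x, y, z), with the two start keys on top, side by side along its y axis. Origin: centre of its underside. It may stand left or right of the middle, swapped with the stop box, which is an enclosure of the same size.
- key_left_top (a point): Centre of the top of the start key on the key box's +y side: black round cap, 24 mm across, in a dark steel collar 40 mm across. Its top is 73 mm above the table when up and 11 mm above the collar. The two keys are 64 mm apart, centre to centre, with nothing raised between the collars. The point moves with the key.
- key_right_top (a point): The same for the start key on the key box's -y side.
- key_left (a joint): How far this key is pressed, in m: 0 = up, 0.007 = fully down. A spring returns it; about 1.5 N starts it and 5 N holds it fully down (10 N for both).
- key_right (a joint): The same for the other start key.
- stop_box: The other grey enclosure, 90 x 150 x 50 mm, fixed, with a single stop button (like one start key, 32 mm from the middle to its +y side, top 73 mm above the table) and a dial (steel disc 48 mm across with a black bar grip, 71 mm above the table) on its -y side. Not to be used. Origin: centre of its underside.
- stop_button (a joint): How far the stop button is pressed, in m: 0 = up, 0.007 = fully down. It stays up.
- pot: Loose grey bowl, 76 mm across, 45 mm high, between the two enclosures. Origin: centre of its underside.
- cutter: Loose steel ring cutter, 60 mm across, 25 mm high, in front of the press. Origin: centre of its underside.
- jar: Loose closed grey jar, 64 mm across, 90 mm high, to the right. Origin: centre of its underside.
- mug: Loose white cup, 80 mm across, 90 mm high, to the left. Origin: centre of its underside.
- spatula: Loose spatula lying at the right. Origin: under its middle.
- brush: Loose brush lying at the left. Origin: under its middle.
- weight: Loose dark steel weight, 50 mm across, 30 mm high, standing to the right of the press. Origin: centre of its underside.

How it is judged (in metres and radians):
On the way, in this order (a step that is already met when the one before it is completed fails the run):
1. the carriage is fully home (within 4 mm) with both keys up (value of joint carriage above -0.004 m and value of joint each of key_left, key_right below 0.001 m), for 0.2 s.
2. both start keys are held down (5 mm or more of 7) together by the fingers (4 N or more), without a break, for 2.8 s (contact force between the fingers and key_box above 4 N and value of joint each of key_left, key_right above 0.005 m and value of joint carriage above -0.004 m), for 2.8 s.
3. both keys are let up again (value of joint each of key_left, key_right below 0.001 m), for 0.1 s.
At the end, for the whole second after the job is handed in: The carriage is home (within 4 mm), both start keys are back up (within 1 mm), the stop button is up, and every loose thing is within 20 mm of where it stood (all of step 3 and value of joint carriage above -0.004 m and value of joint stop_button below 0.002 m and distance of each of pot, cutter, jar, mug, spatula, brush, weight from where it was at the start of the episode below 0.02 m); the robot touches nothing.
It fails at once if a start key is pressed (over 3 mm) while the carriage is not home (more than 6 mm out) (value of joint carriage below -0.006 m and value of joint any of key_left, key_right above 0.003 m).
It fails at once if one start key is pressed down (over 5 mm) while the other is still up (under 1 mm) ((value of joint key_left above 0.005 m and value of joint key_right below 0.001 m) or (value of joint key_right above 0.005 m and value of joint key_left below 0.001 m)).
It fails at once if the stop button is pressed (over 2 mm) (value of joint stop_button above 0.002 m).
It fails at once if a loose thing is lifted, carried, pushed or knocked more than 20 mm from its place (not (distance of each of pot, cutter, jar, mug, spatula, brush, weight from where it was at the start of the episode below 0.02 m)).
It also fails if it takes over 51 s, if anything falls off the work surface, if the arm or the gripper's body presses on something with over 40 N, if the wrist force passes 120 N, or if a joint passes its speed limit or range.

## Working session

There is one attempt and no reset: what is moved stays moved. The work goes in short steps, each a Python script; the robot and the scene stay as the last script left them, time stands still between calls to the robot, and variables do not carry over. Pictures are saved under pics/ and viewed, and the job is handed in when it is done.

```bash
ls; mkdir -p pics; python3 - <<'E'
from rig import bot
import cv2,numpy as np,pickle
d={}
for n in("top","scene","wrist"):
    s=bot.read_state();c=bot.read_camera(n);d[n]=(c,s)
    cv2.imwrite(f"pics/{n}0.png",c["image"])
    print(n,{k:v for k,v in c.items() if k not in("image","depth")})
pickle.dump(d,open("cams.pkl","wb"))
print(bot.read_state(),bot.tip_reach)
E
```

```text
pics
top {'fovy': 42.87343734363186, 'cx': 326.9557484157423, 'cy': 200.95632731722296, 'eye': array([ 148.56410423,   11.96696612, 1721.31229184]), 'attitude': array([-0.07675017,  0.70388084, -0.70166364,  0.07955699])}
scene {'fovy': 49.745703898017155, 'cx': 325.02986512735737, 'cy': 204.34532396144215, 'eye': array([1194.49252549, -285.9968167 ,  897.35133083]), 'attitude': array([-0.29029119,  0.78230414,  0.5189537 , -0.18552177])}
wrist {'fovy': 65.70646984690485, 'cx': 317.28665408577905, 'cy': 201.48115183904036, 'mount': array([[ 9.99999868e-01, -3.88537121e-04, -3.37447261e-04,
         2.13194719e-01],
       [ 2.11571333e-04, -2.87346301e-01,  9.57826737e-01,
        -1.23117424e+02],
       [-4.69115465e-04, -9.57826682e-01, -2.87346181e-01,
         7.28888645e+01],
       [ 0.00000000e+00,  0.00000000e+00,  0.00000000e+00,
         1.00000000e+00]])}
{'clock': 0.15, 'joint_positions': array([ 1.13939365e+00,  3.00347599e-01,  1.52143619e+00, -2.62156613e-05,
        1.32068989e+00, -6.65895680e-02]), 'qvel': array([-0.00079665, -0.0027002 , -0.00231233,  0.00080073, -0.00036318,
       -0.0017856 ]), 'effort': array([ 9.74737413e-04, -5.43674219e+01, -3.61884284e+01, -3.30161106e-05,
        3.20614672e-03,  4.26022780e-05]), 'ee_pos': array([196.16242308, 513.65942033, 249.85034863]), 'tool_rot': array([-0.5822351 ,  0.58256891,  0.40074534, -0.40127165]), 'ft_force': array([ 0.48930305, -0.25597223, -0.25983277]), 'moment': array([-0.07296657, -0.03210215, -0.03008125]), 'grip_width': 85.21272458088472} 19.0
```

View pics/top0.png

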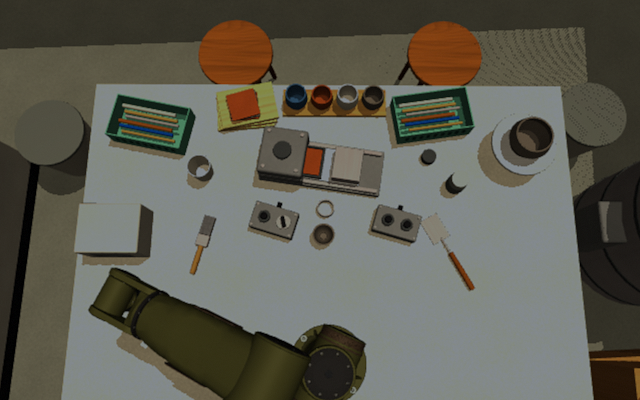

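View pics/scene0.png

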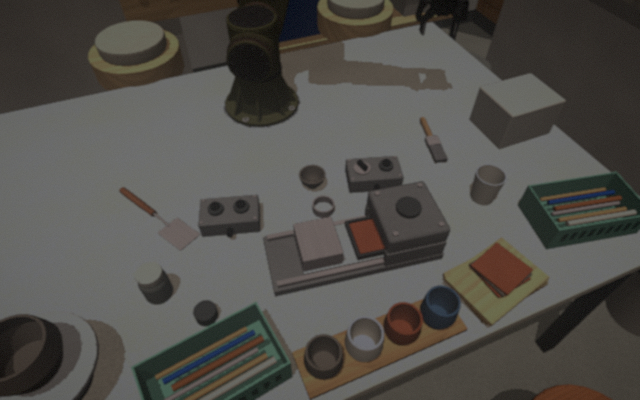

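The top view shows the press head on the left at about (285,155) and the carriage block at about (347,165). The key box with two keys is on the right at about (397,223), and the stop box is on the left at about (273,219). Next I'll enlarge the view.

```bash
cat > h.py <<'E'
import numpy as np
from scipy.spatial.transform import Rotation as R
def rot(q): return R.from_quat(np.r_[q[1:],q[0]])
def ray(c,u,v):
    f=200/np.tan(np.radians(c["fovy"]/2)); return np.array([(u-c["cx"])/f,(v-c["cy"])/f,1.])
def at_z(c,u,v,z):
    d=rot(c["attitude"]).apply(ray(c,u,v)); e=c["eye"]; return e+d*(z-e[2])/d[2]
def at_depth(c,u,v):
    return c["eye"]+rot(c["attitude"]).apply(ray(c,u,v)*c["depth"][int(round(v)),int(round(u))])
def proj(c,p):
    q=rot(c["attitude"]).inv().apply(np.asarray(p)-c["eye"]);f=200/np.tan(np.radians(c["fovy"]/2))
    return np.array([c["cx"]+f*q[0]/q[2],c["cy"]+f*q[1]/q[2]])
E
python3 - <<'E'
import pickle,cv2
from h import *
d=pickle.load(open("cams.pkl","rb"))
def crop(n,x0,y0,x1,y1,s,o):
    im=d[n][0]["image"][y0:y1,x0:x1]; im=cv2.convertScaleAbs(im,alpha=1.6)
    im=cv2.resize(im,None,fx=s,fy=s,interpolation=cv2.INTER_CUBIC)
    for x in range(x0-x0%10+10,x1,10): cv2.putText(im,str(x),((x-x0)*s,8),0,.3,(0,0,255)); cv2.line(im,((x-x0)*s,10),((x-x0)*s,15),(0,0,255))
    for y in range(y0-y0%10+10,y1,10): cv2.putText(im,str(y),(0,(y-y0)*s),0,.3,(0,0,255))
    cv2.imwrite(o,im)
crop("top",250,120,400,195,5,"pics/t1.png")
crop("top",360,195,440,250,9,"pics/t2.png")
crop("scene",190,180,270,240,9,"pics/s1.png")
crop("scene",255,180,455,300,4,"pics/s2.png")
E
```

```text
(no output)
```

View pics/t1.png

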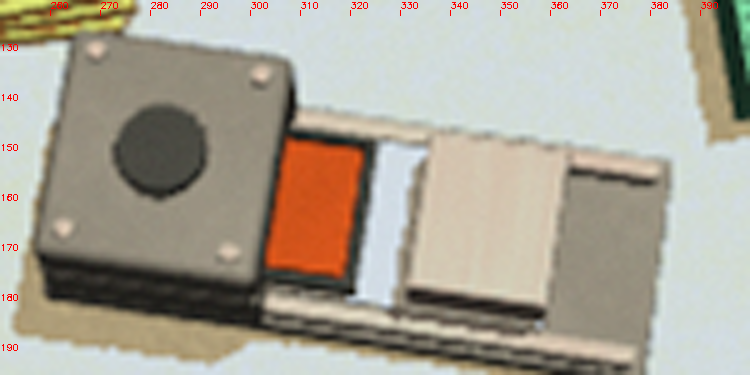

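View pics/t2.png

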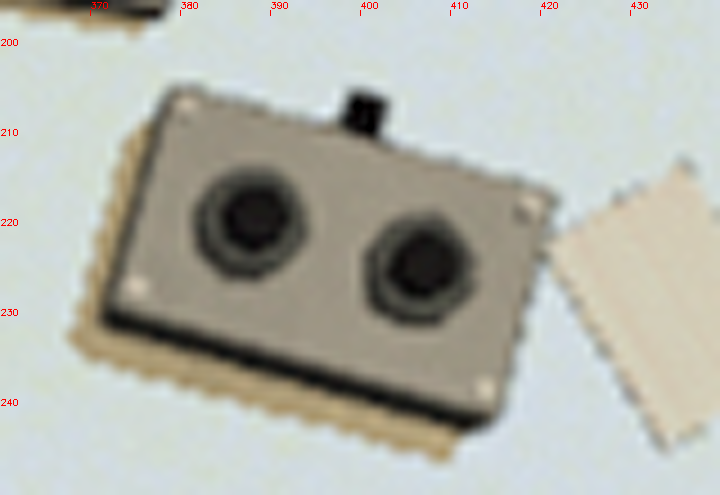

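View pics/s1.png

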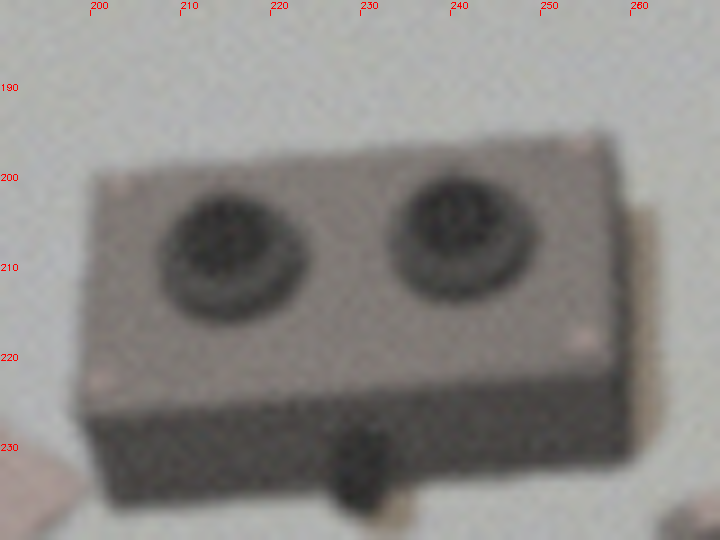

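View pics/s2.png

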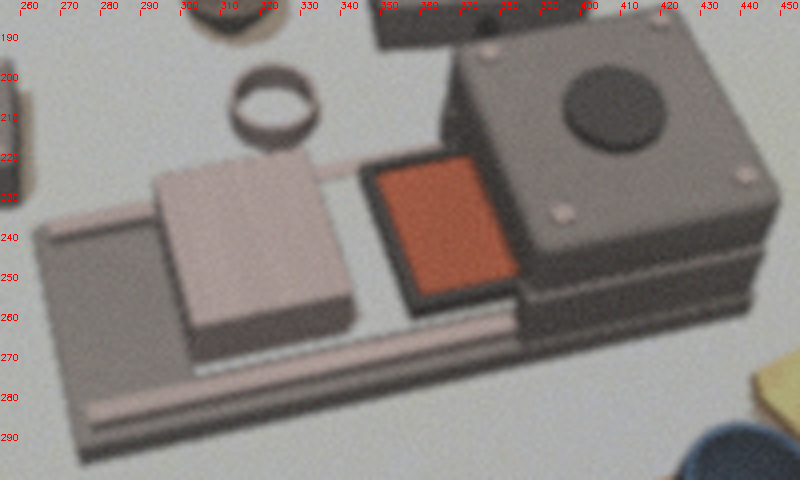

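```bash
python3 - <<'E'
import pickle
from h import *
np.set_printoptions(precision=1,suppress=True)
d=pickle.load(open("cams.pkl","rb"));T=d["top"][0];S=d["scene"][0]
def P(n,x0,y0,s,p,z):
    return at_z(d[n][0],x0+(p[0]+.5)/s-.5,y0+(p[1]+.5)/s-.5,z)
kt=[P("top",360,195,9,p,73) for p in((254,218),(422,265))]
ks=[P("scene",190,180,9,p,73) for p in((459,208),(231,230))]
for k in(kt,ks): print("keys",k[0],k[1],np.linalg.norm(k[0]-k[1]),np.degrees(np.arctan2(*(k[0]-k[1])[[0,1]])))
bc=[P("top",360,195,9,p,50) for p in((170,88),(553,196),(490,413),(105,312))]
print("box",*bc,np.mean(bc,0),[np.linalg.norm(bc[i]-bc[i-1]) for i in range(4)])
c=[P("top",250,120,5,p,85) for p in((432,133),(565,150),(545,300),(408,288))]
print("carr",*c,[np.linalg.norm(c[i]-c[i-1]) for i in range(4)])
c2=[P("scene",255,180,4,p,85) for p in((153,177),(303,150),(355,292),(190,328))]
print("carrS",*c2,[np.linalg.norm(c2[i]-c2[i-1]) for i in range(4)])
h=[P("top",250,120,5,p,125) for p in((75,35),(290,60),(255,285),(38,250))]
print("head",*h,[np.linalg.norm(h[i]-h[i-1]) for i in range(4)])
# rail/base outer end
b=[P("top",250,120,5,p,25) for p in((668,158),(640,375))]
print("base end",*b,np.linalg.norm(b[0]-b[1]))
for u,v in((348,163),(388,219),(406,224),(400,215),(280,150),(370,170),(323,236),(325,209),(428,157),(453,185)): print(u,v,at_depth(T,u,v))
E
```

```text
keys [ 460.4 -194.5   73. ] [ 443.1 -255.5   73. ] 63.34613600756174 15.791420128144305
keys [ 468.7 -196.6   73. ] [ 452.2 -256.9   73. ] 62.555841347212855 15.212141988881228
box [ 514.  -167.2   50. ] [ 473.4 -308.8   50. ] [ 392.1 -282.5   50. ] [ 429.2 -141.6   50. ] [ 452.2 -225.    50. ] [np.float64(88.5453416491034), np.float64(147.2304273949525), np.float64(85.43189393775528), np.float64(145.74850613772722)]
carr [706.6 -24.1  85. ] [ 694.9 -113.7   85. ] [590.2 -99.1  85. ] [598.2  -8.   85. ] [np.float64(109.62979666926395), np.float64(90.4013764435946), np.float64(105.70681615929364), np.float64(91.46285199082966)]
carrS [ 591.  -101.7   85. ] [606.4 -11.3  85. ] [711.6 -25.1  85. ] [ 698.  -119.6   85. ] [np.float64(108.5542980661752), np.float64(91.76882016832451), np.float64(106.10877545187901), np.float64(95.41930868343441)]
head [760.3 213.8 125. ] [743.4  70.8 125. ] [588.8  91.9 125. ] [611.9 233.5 125. ] [np.float64(149.75700924454375), np.float64(143.91635288550063), np.float64(156.0049148655024), np.float64(143.4556416826022)]
base end [ 709.4 -190.2   25. ] [ 553.5 -167.7   25. ] 157.49762481264415
348 163 [647.9 -64.3  84.1]
388 219 [ 458.9 -194.8   76.7]
406 224 [ 442.6 -253.6   75.8]
400 215 [ 478.  -238.9   48.3]
280 150 [676.6 160.1 132.6]
370 170 [ 638.8 -142.4   32.4]
323 236 [411.9  18.7  11. ]
325 209 [506.7  12.3   5.1]
428 157 [ 688.5 -345.7   26.1]
453 185 [ 578.6 -418.    63.1]
```

Both cameras agree that the press is yawed about 8° and the carriage is about 64 mm out. They differ by about 8 mm on the keys, so I'll check those with the wrist camera from above the key box, shutting the gripper on the way.

```bash
cat >> h.py <<'E'
def quat(xd):
    x=np.array([xd[0],xd[1],0.]);x/=np.linalg.norm(x);y=np.array([0,0,-1.]);z=np.cross(x,y)
    q=R.from_matrix(np.c_[x,y,z]).as_quat();return np.r_[q[3],q[:3]],z
def wray(c,u,v):
    f=200/np.tan(np.radians(c["fovy"]/2));a=np.array([u-c["cx"],v-c["cy"]]);r=np.hypot(*a);t=r/f
    return np.r_[np.sin(t)*a/max(r,1e-9),np.cos(t)]
def w_at_z(c,s,u,v,z):
    M=np.array(c["mount"]);A=rot(s["tool_rot"]);e=s["ee_pos"]+A.apply(M[:3,3]);d=A.apply(M[:3,:3]@wray(c,u,v))
    return e+d*(z-e[2])/d[2]
E
python3 - <<'E'
from rig import bot
from h import *
import pickle,cv2
np.set_printoptions(precision=2,suppress=True)
for sg in(1,-1):
    for nm,p,xd in(("keys",(452,-225,230),(.27,.963)),("keysdn",(452,-225,85),(.27,.963)),("push0",(636,-160,69),(.99,-.139)),("push1",(650,-45,69),(.99,-.139))):
        q,z=quat(sg*np.array(xd));print(sg,nm,bot.ik(p,q),z)
E
```

```text
1 keys [-0.53  0.22  1.67 -0.    1.25 -1.83] [-0.96  0.27  0.  ]
1 keysdn [-0.53  0.41  1.8  -0.    0.93 -1.83] [-0.96  0.27  0.  ]
1 push0 [-0.3   0.72  1.34 -0.    1.08 -0.16] [0.14 0.99 0.  ]
1 push1 [-0.13  0.71  1.36 -0.    1.08  0.01] [0.14 0.99 0.  ]
-1 keys [-0.53  0.22  1.67 -0.    1.25  1.31] [ 0.96 -0.27  0.  ]
-1 keysdn [-0.53  0.41  1.8  -0.    0.93  1.31] [ 0.96 -0.27  0.  ]
-1 push0 None [-0.14 -0.99 -0.  ]
-1 push1 None [-0.14 -0.99 -0.  ]
```

```bash
python3 - <<'E'
from rig import bot
from h import *
import pickle,cv2
q,z=quat((-.27,-.963))
bot.move_to([452-40*z[0],-225-40*z[1],230],q)
bot.move_gripper(50)
bot.dwell(.2)
s=bot.read_state();c=bot.read_camera("wrist");pickle.dump((c,s),open("w1.pkl","wb"))
im=cv2.convertScaleAbs(c["image"],alpha=1.6)
cv2.imwrite("pics/w1.png",im);print(s["clock"],s["ee_pos"],s["grip_width"],s["ft_force"])
E
```

```text
3.475 [ 413.48413895 -214.20515412  230.0039176 ] 50.1953712569664 [-0.25951318 -0.38857172  0.19902564]
```

View pics/w1.png

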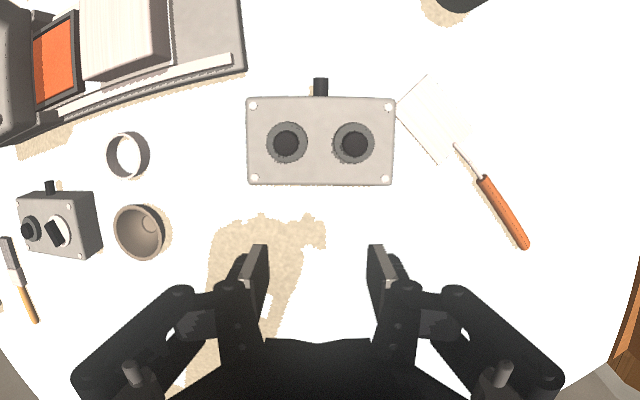

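The wrist view shows the two key caps at about (286,144) and (353,143), the box square to the view, and the fingertips at about (262,248) and (374,248).

```bash
python3 - <<'E'
import pickle,cv2
c,s=pickle.load(open("w1.pkl","rb"))
im=c["image"]
a=cv2.convertScaleAbs(im[80:200,230:410],alpha=1.6);a=cv2.resize(a,None,fx=4.4,fy=4.4,interpolation=cv2.INTER_CUBIC);cv2.imwrite("pics/w1a.png",a)
b=cv2.convertScaleAbs(im[230:330,220:420],alpha=3);b=cv2.resize(b,None,fx=4,fy=4,interpolation=cv2.INTER_CUBIC);cv2.imwrite("pics/w1b.png",b)
E
```

```text
(no output)
```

View pics/w1a.png

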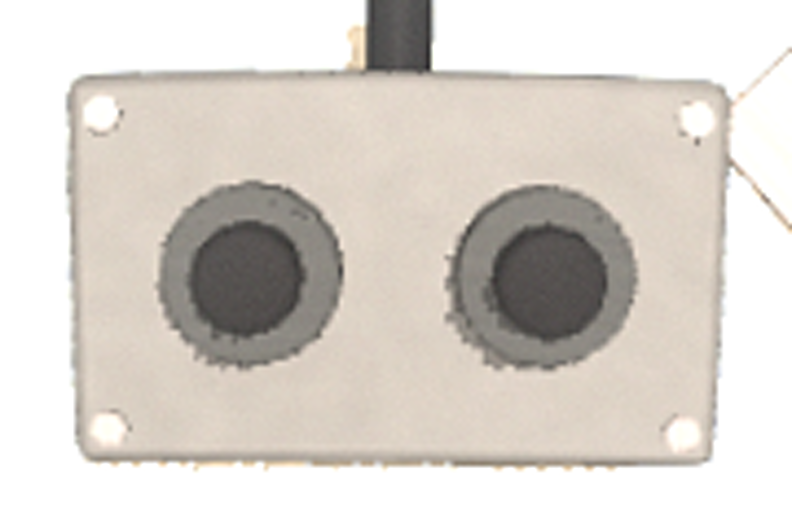

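View pics/w1b.png

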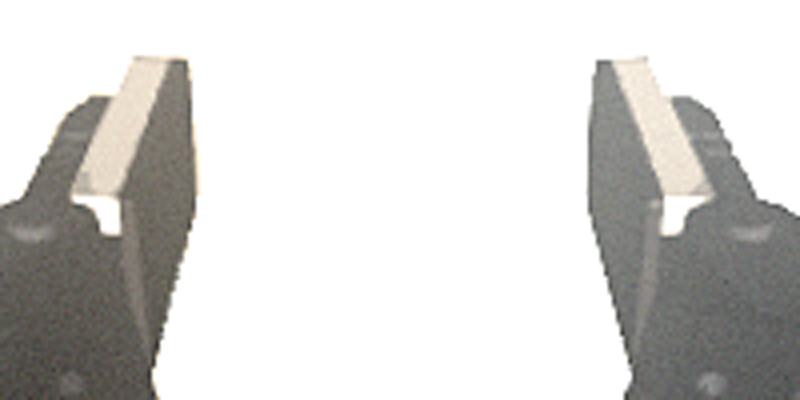

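```bash
python3 - <<'E'
import pickle
from h import *
np.set_printoptions(precision=1,suppress=True)
c,s=pickle.load(open("w1.pkl","rb"))
def U(p,x0,y0,k): return x0+(p[0]+.5)/k-.5,y0+(p[1]+.5)/k-.5
kk=[w_at_z(c,s,*U(p,230,80,4.4),73) for p in((246,278),(549,281))]
print("caps",*kk,np.linalg.norm(kk[0]-kk[1]),(kk[0]+kk[1])/2)
print("collars",*[w_at_z(c,s,*U(p,230,80,4.4),62) for p in((252,274),(547,277))])
b=[w_at_z(c,s,*U(p,230,80,4.4),50) for p in((72,80),(728,86),(712,464),(84,460))]
print("box",*b,np.mean(b,0),[np.linalg.norm(b[i]-b[i-1]) for i in range(4)])
M=c["mount"]
f=200/np.tan(np.radians(c["fovy"]/2))
def wp(p):
    q=M[:3,:3].T@(np.array(p,float)-M[:3,3]);r=np.hypot(q[0],q[1]);t=np.arctan2(r,q[2]);return c["cx"]+f*t*q[0]/r,c["cy"]+f*t*q[1]/r
for x in(25,33):
  for y in(8,14,19):
    for z in(11,-11): print(x,y,z,np.round(wp((x,y,z)),1),np.round(wp((-x,y,z)),1))
print([np.round(U(p,220,230,4),1) for p in((135,58),(168,60),(187,60),(75,195),(120,195),(597,60),(648,60))])
for p in((160,62),(100,130),(180,100),(100,180),(120,80)):
    u,v=map(int,np.round(U(p,220,230,4)));print(u,v,c["depth"][v,u], M[:3,3]+M[:3,:3]@(wray(c,u,v)/wray(c,u,v)[2]*c["depth"][v,u]))
E
```

```text
caps [ 464.6 -198.5   73. ] [ 447.2 -258.5   73. ] 62.49748347553495 [ 455.9 -228.5   73. ]
collars [ 464.4 -198.6   62. ] [ 446.7 -259.3   62. ]
box [ 517.5 -170.8   50. ] [ 477.  -311.2   50. ] [ 393.1 -287.3   50. ] [ 433.5 -146.9   50. ] [ 455.3 -229.1   50. ] [np.float64(87.35906503724745), np.float64(146.10115386148763), np.float64(87.26127815838674), np.float64(146.17892483365617)]
25 8 11 [370.7 248.2] [264.7 248.3]
25 8 -11 [367.6 287.5] [267.8 287.6]
25 14 11 [368.8 243. ] [266.6 243.1]
25 14 -11 [366.  281.4] [269.4 281.5]
25 19 11 [367.3 238.9] [268.1 239. ]
25 19 -11 [364.6 276.6] [270.7 276.6]
33 8 11 [387.2 247.9] [248.2 248. ]
33 8 -11 [383.2 287. ] [252.2 287.1]
33 14 11 [384.7 242.7] [250.6 242.8]
33 14 -11 [381.  280.9] [254.3 281. ]
33 19 11 [382.7 238.7] [252.6 238.8]
33 19 -11 [379.3 276.1] [256.  276.2]
[array([253.4, 244.1]), array([261.6, 244.6]), array([266.4, 244.6]), array([238.4, 278.4]), array([249.6, 278.4]), array([368.9, 244.6]), array([381.6, 244.6])]
260 245 146.62071 [-27.8  11.4  11.1]
245 262 127.8669 [-31.   -8.   11.9]
265 255 145.02567 [-25.2   8.5   7.2]
245 275 119.10562 [-29.1 -17.4  11. ]
250 250 140.15692 [-31.4   4.7  11.5]
```

Wrist fix: keys centre at (456,-228), yaw 16°. The fingertips are about 6.5 mm thick, so an opening near 57.5 gives 64 mm spacing. Now I'll push the carriage.

```bash
python3 - <<'E'
from rig import bot
from h import *
import pickle,cv2
np.set_printoptions(precision=1,suppress=True)
a=np.radians(8);n=np.array([np.sin(a),np.cos(a)]);F=np.array([643.5,-108.5])
q,z=quat((np.cos(a),-np.sin(a)))
P=lambda t,h:[*(F+n*t),h]
bot.move_to(P(-50,190),q)
bot.move_gripper(0)
bot.servo_line(P(-50,71),speed=120)
print(bot.read_state()["ee_pos"],bot.read_state()["ft_force"])
for k in range(4):
    r=bot.servo_line(P(68,71),speed=45,until_force=18)
    s=bot.read_state();t=(s["ee_pos"][:2]-F)@n
    print(r,s["clock"],s["ee_pos"],t,s["ft_force"])
    if not r or t>35: break
c=bot.read_camera("top");pickle.dump(c,open("t3.pkl","wb"))
cv2.imwrite("pics/t3.png",cv2.resize(cv2.convertScaleAbs(c["image"][110:230,250:410],alpha=1.5),None,fx=5,fy=5,interpolation=cv2.INTER_CUBIC))
E
```

```text
[ 637.  -158.1   71.9] [ 0.1 -0.8  0.5]
True 8.4167 [650.1 -61.4  70.8] 47.531300932579065 [-0.  -4.9  2.6]
```

View pics/t3.png

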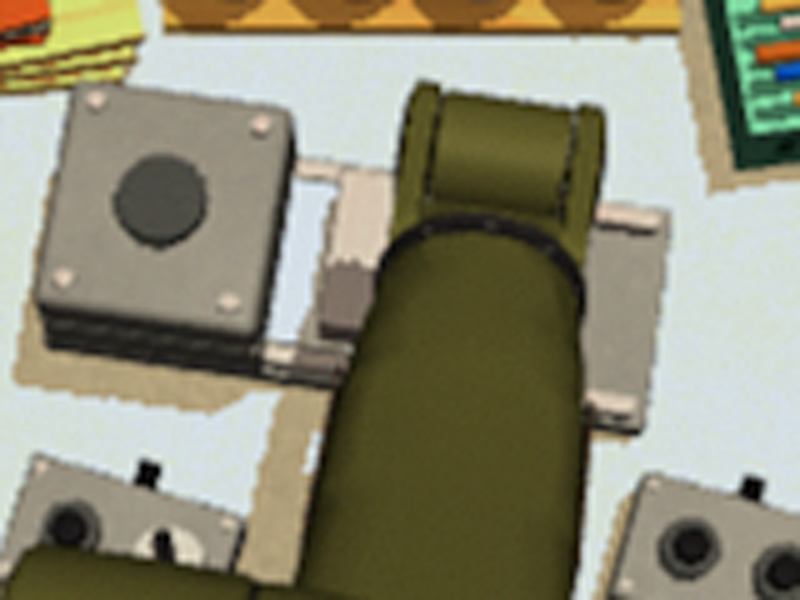

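The tile is now under the head and the block is close to it. I'll push again gently to confirm it is against the hard stop.

```bash
python3 - <<'E'
from rig import bot
from h import *
import pickle,cv2
np.set_printoptions(precision=1,suppress=True)
a=np.radians(8);n=np.array([np.sin(a),np.cos(a)]);F=np.array([643.5,-108.5])
P=lambda t,h:[*(F+n*t),h]
for lim in(25,30):
    r=bot.servo_line(P(75,71),speed=25,until_force=lim)
    s=bot.read_state();t=(s["ee_pos"][:2]-F)@n
    print(r,s["clock"],t,s["ft_force"])
bot.dwell(.3);s=bot.read_state();print((s["ee_pos"][:2]-F)@n,s["ft_force"])
bot.servo_line(P(25,71),speed=100)
bot.servo_line(P(-20,190),speed=200)
s=bot.read_state();c=bot.read_camera("wrist");pickle.dump((c,s),open("w3.pkl","wb"))
cv2.imwrite("pics/w3.png",cv2.convertScaleAbs(c["image"],alpha=1.5));print(s["clock"],s["ee_pos"])
E
```

```text
True 8.85 47.476112581418484 [-0.9 -3.5  1.1]
True 9.25 47.416163017075654 [-0.6 -4.1  2.5]
47.400548423539284 [ 0.2 -2.8  1.4]
10.7083 [ 640.3 -127.8  188.6]
```

View pics/w3.png

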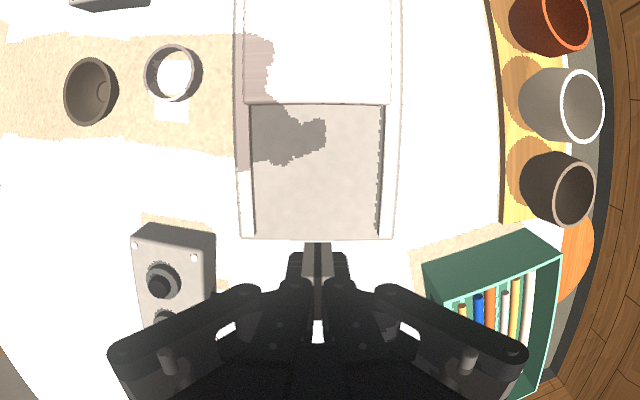

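The view shows the carriage face's top edge at v≈103 and the base's outer end at v≈239. These should be 135 mm apart if it is home, so I'll check that with the wrist and top cameras.

```bash
python3 - <<'E'
from rig import bot
from h import *
import pickle,cv2
np.set_printoptions(precision=1,suppress=True)
c,s=pickle.load(open("w3.pkl","rb"));a=np.radians(8);n=np.array([np.sin(a),np.cos(a)])
A=w_at_z(c,s,318,103,85);A2=w_at_z(c,s,318,105,39);B=w_at_z(c,s,318,239,25);print(A,A2,B,(A-B)[:2]@n)
q,_=quat((-np.sin(np.radians(16)),-np.cos(np.radians(16))))
bot.move_to([456,-228,150],q)
bot.move_gripper(57.5);bot.dwell(.2)
s=bot.read_state();c=bot.read_camera("wrist");T=bot.read_camera("top");S=bot.read_camera("scene")
pickle.dump((c,s,T,S),open("w4.pkl","wb"));print(s["clock"],s["ee_pos"],s["grip_width"],s["ft_force"])
cv2.imwrite("pics/w4.png",cv2.convertScaleAbs(c["image"],alpha=1.5))
cv2.imwrite("pics/t4.png",cv2.resize(cv2.convertScaleAbs(T["image"][120:195,250:400],alpha=1.6),None,fx=5,fy=5,interpolation=cv2.INTER_CUBIC))
cv2.imwrite("pics/s4.png",cv2.resize(cv2.convertScaleAbs(S["image"][150:290,150:350],alpha=1.6),None,fx=4,fy=4,interpolation=cv2.INTER_CUBIC))
E
```

```text
[651.7 -50.4  85. ] [651.5 -51.3  39. ] [ 633.  -181.3   25. ] 132.30745790846018
12.825 [ 456. -228.  150.] 58.02617304557793 [-0.8  0.4 -1.1]
```

View pics/w4.png

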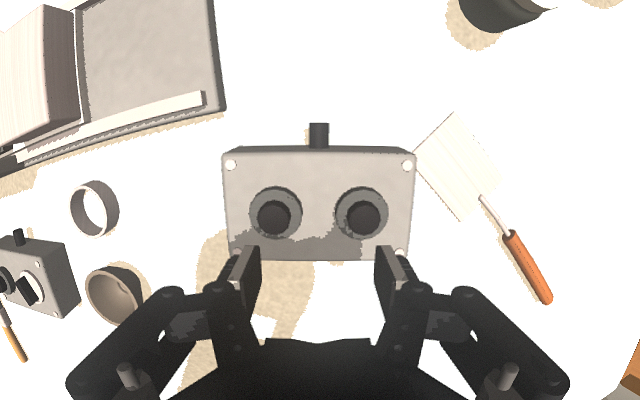

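View pics/t4.png

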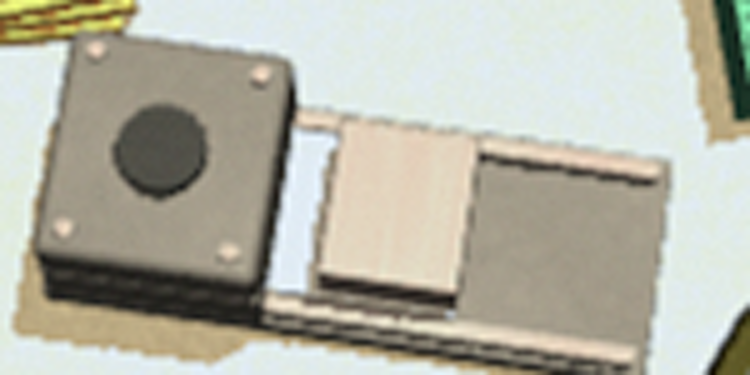

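View pics/s4.png

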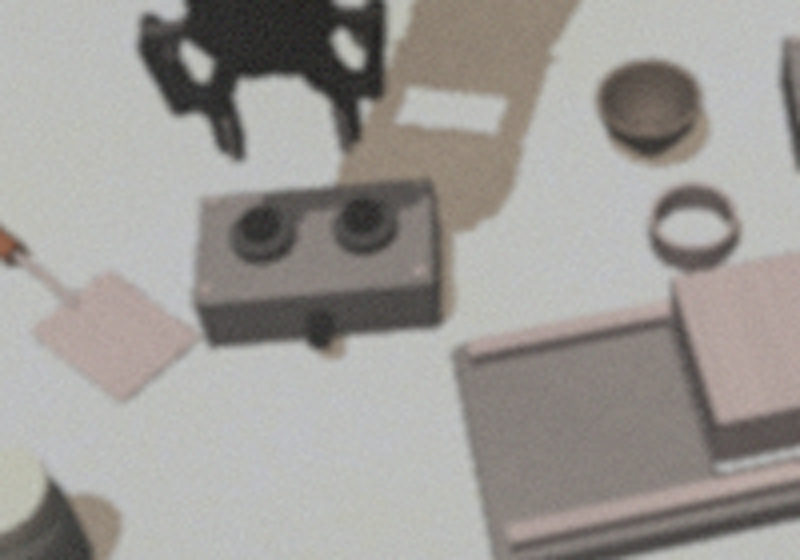

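The wrist measurement gives 132 mm, or about 135 mm once corrected for its 2.4% under-scale, and the hard stop was repeatable, so the carriage is home. The caps in this view are at about (273,216) and (361,215).

```bash
python3 - <<'E'
from h import *
import pickle,cv2
np.set_printoptions(precision=1,suppress=True)
c,s,T,S=pickle.load(open("w4.pkl","rb"))
cv2.imwrite("pics/w4a.png",cv2.resize(cv2.convertScaleAbs(c["image"][170:290,220:415],alpha=2.5),None,fx=4,fy=4,interpolation=cv2.INTER_CUBIC))
k=[w_at_z(c,s,*p,73) for p in((273.5,216.5),(361,215.5))];print(k,np.linalg.norm(k[0]-k[1]),(k[0]+k[1])/2)
E
```

```text
[array([ 466.9, -199.5,   73. ]), array([ 450.9, -257.7,   73. ])] 60.30986229915762 [ 458.9 -228.6   73. ]
```

View pics/w4a.png

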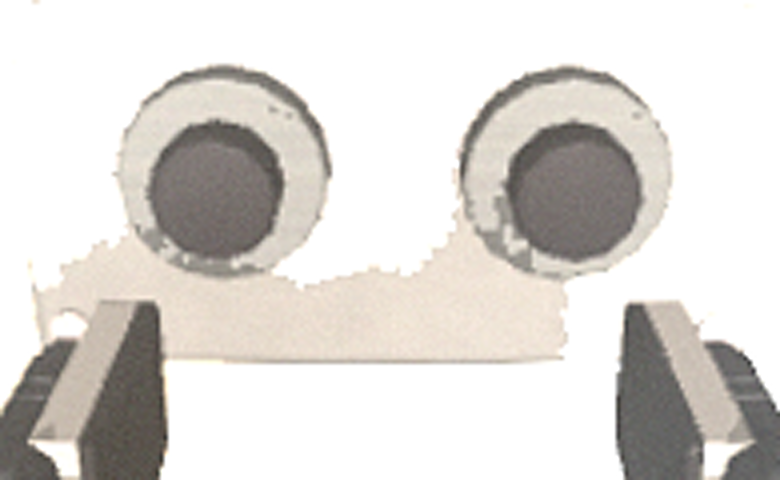

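Cap-top centres are (273,219) and (364,219), giving (456,-229), which agrees with the first fix. I'll descend in steps and log force against height, because the arm relaxes after a force trip.

```bash
python3 - <<'E'
from rig import bot
from h import *
import pickle,cv2
X,Y=456,-228.6
z0=bot.read_state()["ft_force"][2]
bot.servo_line([X,Y,90],speed=80)
bot.dwell(.2);b=bot.read_state();print("base",z0,b["ft_force"],b["ee_pos"]);f0=b["ft_force"][2]
z=90;held=False
while z>68:
    z-=1
    r=bot.servo_line([X,Y,z],speed=15,until_force=30)
    bot.dwell(.05)
    fs=[]
    for _ in range(3): fs.append(bot.read_state()["ft_force"][2]); bot.dwell(.02)
    s=bot.read_state();f=np.mean(fs)-f0
    print(z,round(s["ee_pos"][2],2),round(f,1),r,round(s["clock"],2))
    if r or f>16: held=True;break
if held:
    for _ in range(7):
        bot.dwell(.5);s=bot.read_state();print(round(s["clock"],2),s["ee_pos"].round(2),(s["ft_force"]).round(1),s["moment"].round(2))
    c=bot.read_camera("wrist");cv2.imwrite("pics/w5.png",cv2.convertScaleAbs(c["image"],alpha=2))
E
```

```text
base -0.4439250232357632 [-0.06043374  0.28968376 -0.50589616] [ 456.18700635 -228.70349718   90.44611534]
89 89.01 0.6 False 14.43
88 87.94 0.4 False 14.78
87 87.19 3.3 False 15.12
86 86.1 4.2 False 15.47
85 85.1 5.7 False 15.82
84 84.14 6.1 False 16.18
83 83.24 7.4 False 16.52
82 82.3 8.1 False 16.88
81 81.35 9.0 False 17.23
80 80.48 11.3 False 17.57
79 80.33 23.6 False 17.93
18.43 [ 456.19 -228.71   80.34] [-7.1  4.5 23.4] [0.7  1.2  0.03]
18.93 [ 456.2  -228.7    80.35] [-7.6  4.3 23.2] [ 0.73  1.22 -0.04]
19.43 [ 456.18 -228.72   80.34] [-6.9  4.8 23.1] [ 0.71  1.26 -0.03]
19.93 [ 456.2  -228.69   80.35] [-7.5  3.7 23.9] [0.71 1.22 0.02]
20.43 [ 456.19 -228.7    80.33] [-7.8  4.1 23.1] [ 0.73  1.24 -0.03]
20.93 [ 456.2  -228.72   80.35] [-6.9  4.6 23.7] [ 0.7   1.21 -0.02]
21.43 [ 456.19 -228.71   80.33] [-6.8  3.8 23.4] [ 0.69  1.28 -0.07]
```

The force profile is right for both keys: about 3 N at the start of travel, about 11 N after 7 mm, then a hard stop. It was held for more than 3.5 s. I'll check the picture, then release.

View pics/w5.png

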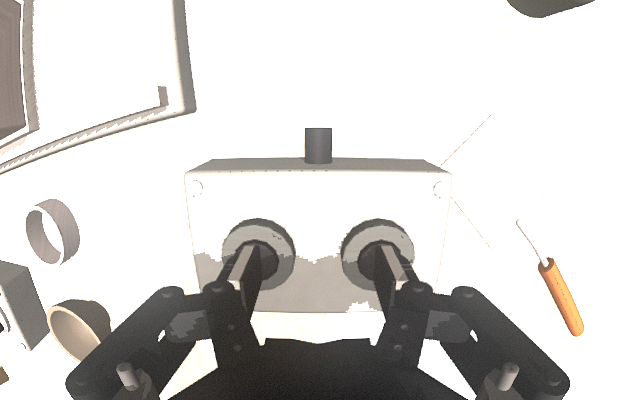

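The picture shows a fingertip on each cap, at about (250,250) and (387,250), with both caps sunk near their collars. Releasing straight up.

```bash
python3 - <<'E'
from rig import bot
from h import *
import pickle,cv2
bot.servo_line([456,-228.6,92],speed=40)
bot.servo_line([456,-228.6,220],speed=120)
q,z=quat((-np.sin(np.radians(16)),-np.cos(np.radians(16))))
bot.move_to([456-80*z[0],-228-80*z[1],230],q)
bot.dwell(.3)
s=bot.read_state();print(s["clock"],s["ee_pos"],s["ft_force"])
c=bot.read_camera("wrist");T=bot.read_camera("top")
d=pickle.load(open("cams.pkl","rb"))["top"][0]
cv2.imwrite("pics/w6.png",cv2.convertScaleAbs(c["image"],alpha=1.6))
df=cv2.absdiff(T["image"],d["image"])
cv2.imwrite("pics/t6.png",np.vstack([cv2.convertScaleAbs(T["image"][100:300,150:500],alpha=1.5),cv2.convertScaleAbs(df[100:300,150:500],alpha=2)]).repeat(1,0))
# cap heights from depth in top
for n,C in(("before",d),("after",T)):
    print(n,[np.round(at_depth(C,u,v)[2],1) for u,v in((388,219),(387,218),(406,224),(407,224))])
E
```

```text
23.8833 [ 379.46818122 -206.05143198  229.59278837] [ 0.11997103  0.00324499 -0.45442602]
before [np.float64(76.7), np.float64(73.8), np.float64(75.8), np.float64(71.3)]
after [np.float64(509.6), np.float64(509.4), np.float64(484.9), np.float64(486.6)]
```

View pics/w6.png

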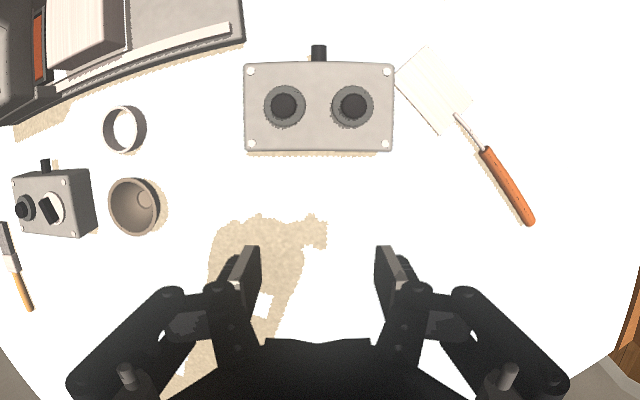

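View pics/t6.png

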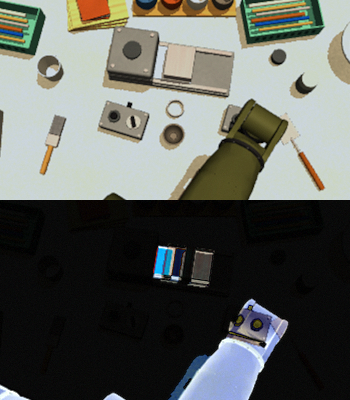

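The difference image shows only the carriage and the arm changed. No loose thing moved, both caps are up, and the wrist force is near zero. Handing in.

```bash
python3 -c "
from rig import bot
bot.finish_job()"
```

```text
the job is handed in; nothing more can be done
```

I pushed the carriage home, pressed and held both start keys together, let them spring back up, and handed the job in at about 24 s of the 51 s allowed. No verdict was reported.

- **Carriage:** with the fingers shut, I pushed it about 60 mm until it stopped. Two more pushes, with 25 N and 30 N force limits, stopped at the same place within 0.2 mm. The wrist camera put the face 132 mm from the base end, against 135 mm expected. That camera reads about 2.4% short on known lengths, so I took the carriage as home.
- **Keys:** one fingertip on each cap. Force rose from about 3 N to 11 N over 7 mm, then met a hard stop, which fits both keys going fully down. I held them at about 23 N for more than 3.5 s, then lifted straight up.
- **Last checks:** the wrist picture shows both caps up. The before/after top picture shows nothing changed but the carriage and the arm. The stop button was not touched, and the wrist force is near zero.
- **Disagreements:** the cameras differed by up to 8 mm on where the keys were. I used the wrist fix, which lay between the other two. I could not check the final cap height by depth because the arm blocked the top camera, so "keys up" rests on the wrist picture.

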